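# Hang the rinsed tube rack on the drying peg

## Robot

A 7-joint arm with a two-finger parallel gripper is mounted at the origin on the work surface. World frame = base frame: x ahead of the robot, y to its left, z up, the work surface at z = 0. Lengths are in m, angles in rad, forces in N, time in s.
With the tool pointing down it reaches from about 0.425 to 0.95 m from the base axis. Payload 16.7 kg.
Tool frame: the origin (TCP) lies midway between the tips of the shut fingers; the grasp point (between the pads) lies 19 mm behind it; z points along the fingers, x is the direction in which the jaws open and shut, and the axes are right-handed (so a half turn about z gives the same grasp; the last joint's range is limited). The gripper opens to 94 mm and grips with 3 to 60 N. Pads are 16 mm wide; open, the fingers measure 119 mm over their backs; the gripper's body (75 mm by 177 mm) begins 78 mm behind the grasp point.
Start: joints at [1.022, 0.426, 0.074, 1.606, -0.034, 1.111, -0.067], TCP at [0.263, -0.622, 0.205] pointing down, gripper open.
Joint ranges: [-2.85, 2.85], [-0.5, 2.14], [-1.23, 1.37], [0.21, 2.46], [-1.02, 4.16], [0.16, 2.05], [-2.73, 2.73]. Speed limits (rad/s): [1.89, 1.89, 2.39, 2.39, 3.01, 3.01, 3.01].

## Interface

Orientations are given as a unit quaternion [w, x, y, z].
In Python, from bench import ctrl, cams, workorder gives the robot as it stands. The module is installed in compiled form; this text tells all that it offers.
- The arm moves only by the shell command python3 -m crank 'ROWS' [FORCE]. ROWS is JSON, one flat list of numbers, 7 for each row, row after row: the closure, from 0 (fully open) to 1 (shut), then the shift along the tool's x, y, z in mm, then the turn, a rotation vector about the tool's x, y, z in rad. A call has 1 to 5 rows; each row is the pose to reach, as a shift and turn from the pose commanded when the call began, along the tool's axes at that moment; what a row does not reach only later rows make up. A row lasts 1/10 s, in which the tool goes at most 50 mm and 8.59 degrees, less where a joint would pass 70% of its speed; a pose out of reach is approached as far as the arm can. A call with a gripper value outside its range is refused whole. The fingers move at their own pace and stop on an object; FORCE is the grip in N (left out, the last holds). Time passes only in rows, so rows that repeat a pose let the fingers close. It gives the time, the measured TCP pose, the force and the opening at its end, in the units of the state.
- ctrl.get_state(): the state, without advancing time (a new reading comes with each control period).
- cams.camera(name): name is "side" or "top" or "wrist"; returns a dict with "frame" (420x560x3 uint8, red, green, blue), "fx", "fy", "cx", "cy" (pixels), "world_to_cam" (4x4, takes a point from world to camera coordinates). Camera axes: x right, y down, z forward; pixel columns grow to the right and rows downward; lengths in m; the calibration is good to about 2 mm. A picture is of the moment at which its call begins. There is no depth.
- workorder.close_job(): hands the job in, once; it reports no verdict.
The state is a dict: "time": time; "joint_positions": joint angles; "joint_velocities": joint speeds; "tau": joint torques, N m; "tool_pos": TCP position; "tcp_rot": TCP orientation; "contact_force": force on the tool from outside, world axes, zero at the start; "torque": the same for the moment, N m; "opening": opening from 0.0 (shut) to 1.0 (fully open).
Only numpy, scipy, OpenCV 4.12 (cv2) and the standard library are available. Lean on these libraries where they do the work, as an engineer would, in place of code of your own. Each camera call takes 0.05 s, during which the arm holds its last target. There are 200 camera calls.

## Task

Lift the white tube rack straight out of its rinsing trough by the lug on top, stand it on the flat grey draining mat and let go of it. Then take it again by a shoulder beside the lug, so that the eye in the lug is free, and hang it by that eye on the steel peg of the drying stand, behind the ball at the peg's end, and leave it hanging still. Keep the rack upright all the time and do not disturb the other things on the bench.

Things in the scene. Friction and masses are not known exactly. Their poses are not given: they have to be found in the camera images.
- rack: White plastic tube rack, 0.15 kg: a bar 156 mm long (y), 30 thick (x), 58 high (z), two blind 18 mm wells in its flat top (the shoulders) at each end; mid-top an upright lug 44 mm wide (y), 12 thick (x), z = 58 to 100 mm, pierced along x by an eye. Origin: centre of underside. Same front and back. Starts upright in the trough, only the lug above its walls.
- eye (a point): Centre of the eye in the rack's lug: a round hole 20 mm wide whose axis is the rack's x; 79 mm above the rack's underside, 21 mm above the shoulders, 21 mm below the lug's top. Its axes are the rack's.
- trough: Grey open plastic trough fixed to the bench, 186 mm long (its y), 54 mm wide (x), 75 mm high, walls and floor 5 mm thick: about 7 mm of room on either side of the rack. Origin: centre of the underside.
- mat: Flat grey draining mat lying fixed on the bench, 160 mm (its x) by 200 mm (its y), 6 mm thick. Origin: centre of the underside.
- stand: Metal drying stand fixed to the bench: base 120 (x) by 140 mm (y), 10 thick; an 18 mm square post at x = +49 mm, 182 mm high; from it a level round peg of 10 mm diameter points along the stand's -x (to the robot, give or take its yaw), axis 170 mm above the bench at y = 0, with a 15 mm ball at its end. Origin: centre of underside.
- peg_tip (a point): Centre of the 15 mm ball at the free end of the peg; 45 mm to the -x side of the stand's origin, 170 mm high. Axes are the stand's; the peg lies along x.
- peg_root (a point): Point on the peg's axis at its foot, at the front of its collar (20 mm across, 4 mm thick) on the post, 81 mm along +x from the ball's centre; 170 mm high.
- beaker: Bystander: open glass beaker, 64 mm wide, 85 mm high. Origin: centre of the underside.
- flask: Bystander: conical glass flask, 72 mm wide, 110 mm high. Origin: centre of the underside.
- block: Bystander: white tube block like the rack but without a lug, 110 mm long (y), 34 mm thick (x), 45 mm high, four wells. Origin: centre of the underside.
- marker: Bystander: black marker pen lying along its y, 125 mm long, 14 mm thick. Origin: centre of the underside.
There are look-alikes about, which are no part of the job. What is shaped like the stand but purple is not meant.

How it is judged:
By the outcome, as a careful person would: the job done as asked, in the order asked, and still so for the second after the job is handed in, with the robot touching nothing.
It also fails if it takes over 64 s, if anything falls off the work surface, if the arm or the gripper's body presses on something with over 40 N, if the wrist force passes 120 N, or if a joint passes its speed limit or range.

## Working session

There is one attempt and no reset: what is moved stays moved. The work goes in short steps, Python scripts to look and compute and a shell command to move; the robot and the scene stay as the last step left them, time stands still between calls to the robot, and variables do not carry over. Pictures are saved under pics/ and viewed, about 8 in all and at most 12, crops included, and the job is handed in when it is done.

```bash
mkdir -p pics
cat > h.py <<'E'
import numpy as np, cv2
from scipy.spatial.transform import Rotation as R
from bench import ctrl, cams, workorder
def shot(n,f):
    c=cams.camera(n); cv2.imwrite(f'pics/{f}.png',c['frame'][:,:,::-1]); np.save(f'pics/{f}.npy',c,allow_pickle=True); return c
def load(f): return np.load(f'pics/{f}.npy',allow_pickle=True).item()
def ray(c,u,v):
    W=np.array(c['world_to_cam']); d=W[:3,:3].T@np.array([(u-c['cx'])/c['fx'],(v-c['cy'])/c['fy'],1]); return -W[:3,:3].T@W[:3,3], d/np.linalg.norm(d)
def plane(c,u,v,z):
    o,d=ray(c,u,v); return o+d*(z-o[2])/d[2]
def tri(*l):
    A=np.zeros((3,3));b=np.zeros(3);rs=[ray(*x) for x in l]
    for o,d in rs:
        P=np.eye(3)-np.outer(d,d);A+=P;b+=P@o
    p=np.linalg.solve(A,b); return p,[np.linalg.norm((np.eye(3)-np.outer(d,d))@(p-o)) for o,d in rs]
def proj(c,p):
    W=np.array(c['world_to_cam']);q=W[:3,:3]@p+W[:3,3];return q[:2]/q[2]*[c['fx'],c['fy']]+[c['cx'],c['cy']]
def pose():
    s=ctrl.get_state();q=s['tcp_rot'];return np.array(s['tool_pos']),R.from_quat([q[1],q[2],q[3],q[0]]),s
def local(t): # world target -> tool mm
    p,r,s=pose(); return r.inv().apply(np.array(t)-p)*1000
E
python3 - <<'E'
from h import *
a=shot('side','s0')['frame'];b=shot('top','t0')['frame']
for n in('s0','t0'):
    c=load(n);o,d=ray(c,280,210);print(n,o.round(3),d.round(3),c['fx'])
p,r,s=pose();print(s['time'],p,r.as_matrix().round(3),s['contact_force'],s['opening'])
E
```

```text
s0 [ 0.347 -0.643  0.801] [ 0.139  0.666 -0.733] 403.4441303024309
t0 [ 0.41  -0.014  1.108] [ 0.089  0.006 -0.996] 417.8047848732786
0.1 [ 0.26257007 -0.62139871  0.20485416] [[ 0.389 -0.921 -0.001]
 [-0.921 -0.389  0.001]
 [-0.001  0.    -1.   ]] [-0.11813948 -0.10085133 -0.70774238] 1.0003377084406664
```

View pics/s0.png

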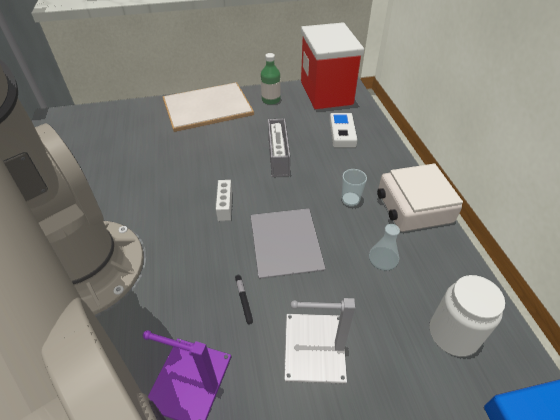

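View pics/t0.png

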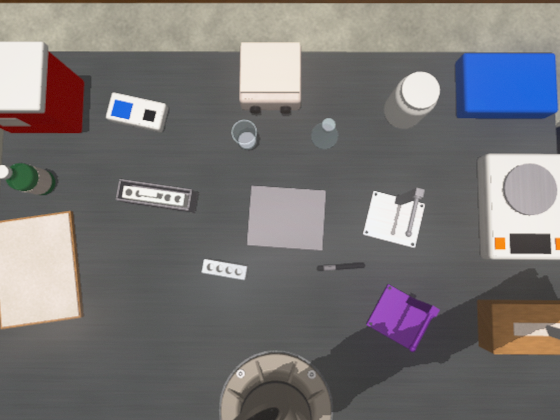

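Side view: the trough with the white lugged rack is at (279,147). The white lug-less block is at (224,200), the mat at (287,242), the steel stand at (317,340) and the purple look-alike at (190,375). In the top view these are at (154,194), (224,269), (287,218), (395,218) and (403,317). The rack is the one in the trough with a lug, and the stand is the white/steel one. I'll confirm both in one enlarged composite.

Run:
```python
from h import *
s=load('s0')['frame'];t=load('t0')['frame']
def cr(f,x,y,w=100,h=75): return cv2.resize(f[y:y+h,x:x+w],(400,300),interpolation=cv2.INTER_CUBIC)
im=np.vstack([np.hstack([cr(t,105,158),cr(t,345,170)]),np.hstack([cr(s,230,110),cr(s,270,290,120,90)])])
cv2.imwrite('pics/c1.png',im[:,:,::-1])
c=load('t0')
# mat mask / stand base by colour
hsv=cv2.cvtColor(t,cv2.COLOR_RGB2HSV)
print(t[218,287],t[210,380])
m=(np.abs(t.astype(int)-t[218,287].astype(int)).max(2)<12).astype(np.uint8)
def big(m):
    k,l,st,ce=cv2.connectedComponentsWithStats(m);i=1+st[1:,4].argmax();cc,_=cv2.findContours((l==i).astype(np.uint8),0,2);return cc[0]
q=cv2.boxPoints(cv2.minAreaRect(big(m)));print('mat',q,[plane(c,*x,.006).round(4) for x in q])
m=np.zeros(t.shape[:2],np.uint8);m[180:255,355:435]=(t[180:255,355:435].min(2)>200)
q=cv2.boxPoints(cv2.minAreaRect(big(m)));print('base',q,[plane(c,*x,.010).round(4) for x in q])
m=np.zeros(t.shape[:2],np.uint8);m[175:215,110:200]=(t[175:215,110:200].min(2)>170)
q=cv2.boxPoints(cv2.minAreaRect(big(cv2.morphologyEx(m,3,np.ones((7,7))))));print('rack',q,[plane(c,*x,.063).round(4) for x in q])
```

```text
[180 173 176] [244 243 242]
mat [[247.23933 244.2196 ]
 [251.18214 186.0632 ]
 [324.92792 191.06293]
 [320.9851  249.21933]] [array([0.4177, 0.0774, 0.006 ]), array([0.5721, 0.0688, 0.006 ]), array([ 0.5596, -0.1273,  0.006 ]), array([ 0.4058, -0.1164,  0.006 ])]
base [[362.26343 233.75345]
 [373.38593 190.49924]
 [425.29633 203.84763]
 [414.17383 247.10184]] [array([ 0.4468, -0.2242,  0.01  ]), array([ 0.5612, -0.2548,  0.01  ]), array([ 0.5264, -0.3906,  0.01  ]), array([ 0.4127, -0.359 ,  0.01  ])]
rack [[121.57988 197.02498]
 [123.30583 184.59804]
 [184.54124 193.10295]
 [182.81529 205.52989]] [array([0.5344, 0.3918, 0.063 ]), array([0.5661, 0.3886, 0.063 ]), array([0.5451, 0.2326, 0.063 ]), array([0.5136, 0.2362, 0.063 ])]
```

View pics/c1.png

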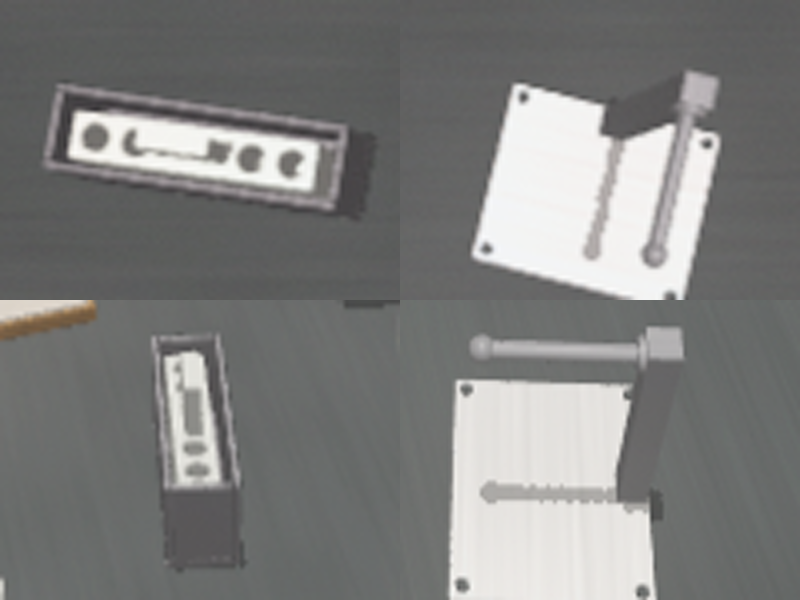

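The crop confirms it: the rack with the upright lug and four wells is in the trough, and the white/steel stand has a ball-ended peg (ball at about (408.8,233.8) top, (294.3,304.4) side). Setting off.

```bash
python3 -m crank '[0,-100,-200,-100,0,0,-0.7, 0,-100,-200,-100,0,0,-0.7, 0,-100,-200,-100,0,0,-0.7, 0,-100,-200,-100,0,0,-0.7, 0,-100,-200,-100,0,0,-0.7]'
python3 - <<'E'
from h import *
T=load('t0');S=load('s0')
print('ball',tri((T,408.8,233.8),(S,294.3,304.4)))
t=np.array([.52,-.2,.33]);print(local(t));p,r,s=pose();print(p,r.as_euler('ZYX'),s['joint_positions'],s['contact_force'])
print([plane(T,u,v,.18).round(3) for u,v in((425,305),(378,290),(405,330))])
E
```

```text
time: 0.6
tool_pos: [0.4092, -0.4498, 0.3064]
tcp_rot: [-0.0, 0.973, -0.23, 0.0]
contact_force: [0.4, -0.7, -0.4]
opening: 0.996
ball (array([ 0.44298659, -0.2969202 ,  0.17223177]), [np.float64(0.0011080448592996357), np.float64(0.0011080448592997406)])
[ -12.8075698  -272.94025505  -23.58948465]
[ 0.40924523 -0.44978524  0.30638655] [-4.64252798e-01 -1.22276341e-04 -3.14149912e+00] [ 0.83738533  0.25033074 -0.13601725  1.62785367  0.03509875  1.26570631
  0.23076151] [ 0.35774266 -0.7248378  -0.42543016]
[array([ 0.287, -0.326,  0.18 ]), array([ 0.318, -0.225,  0.18 ]), array([ 0.233, -0.282,  0.18 ])]
```

```bash
python3 -m crank '[0,-12,-245,-22,0,0,-0.331, 0,-12,-245,-22,0,0,-0.331, 0,-12,-245,-22,0,0,-0.331, 0,-12,-245,-22,0,0,-0.331, 0,-12,-245,-22,0,0,-0.331]' | head -2
python3 -m crank '[0,-30,-245,0,0,0,0, 0,-30,-245,0,0,0,0, 0,-30,-245,0,0,0,0, 0,-30,-245,0,0,0,0, 0,-30,-245,0,0,0,0]'
python3 - <<'E'
from h import *
c=load('t0')
print(local([.54,.3123,.30]));p,r,s=pose();print(p,r.as_euler('ZYX'),s['joint_positions'])
E
```

```text
time: 1.1
tool_pos: [0.5089, -0.2258, 0.3277]
time: 1.6
tool_pos: [0.5124, 0.021, 0.3275]
tcp_rot: [0.0, 0.998, -0.07, 0.0]
contact_force: [1.1, -0.0, -0.8]
opening: 1.0
[ -13.29230495 -292.34244353   27.47367847]
[0.51244592 0.02095896 0.32750935] [-1.39725190e-01 -9.08223077e-05  3.14147475e+00] [ 0.32209814  0.09914498 -0.52345707  1.77510493  0.05180467  1.28086982
 -0.3537753 ]
```

```bash
python3 -m crank '[0,-13,-240,28,0,0,0, 0,-13,-240,28,0,0,0, 0,-13,-240,28,0,0,0, 0,-13,-240,28,0,0,0, 0,-13,-240,28,0,0,0]' | head -2
python3 -m crank '[0,0,-52,0,0,0,0, 0,0,-52,0,0,0,0, 0,0,-52,0,0,0,0, 0,0,-52,0,0,0,0]'
python3 - <<'E'
from h import *
c=shot('wrist','w1');p,r,s=pose();print(p,r.as_euler('ZYX'))
o,d=ray(c,c['cx'],c['cy']);print(o,d);print(proj(c,np.array([.54,.3123,.105])))
E
```

```text
time: 2.1
tool_pos: [0.5331, 0.2608, 0.299]
time: 2.5
tool_pos: [0.541, 0.3087, 0.2992]
tcp_rot: [0.0, 0.998, -0.07, -0.0]
contact_force: [0.3, -0.0, 0.1]
opening: 1.001
[0.54123647 0.30824752 0.29942886] [-1.41679531e-01 -1.65594227e-04  3.14088124e+00]
[0.55078263 0.37397915 0.47759247] [-0.03365701 -0.22469534 -0.97384763]
[276.00590262 190.28810733]
```

View pics/w1.png

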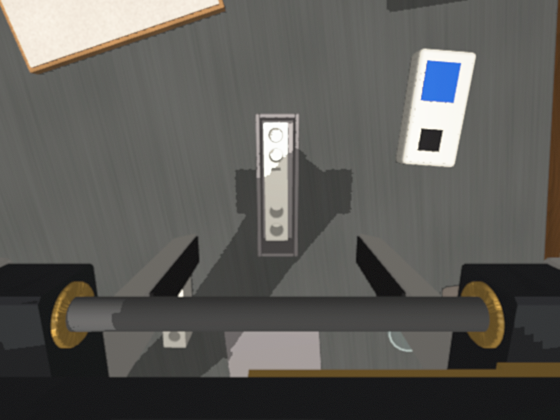

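Wrist view: the trough spans (257–298, 114–256) and the rack (263–291, 122–241), with the lug between rows of about 165 and 205. The rack is well centred. I'll enlarge it and compute.

Run:
```python
from h import *
c=load('w1');f=c['frame'][105:265,215:345]
g=cv2.createCLAHE(3,(4,4)).apply(cv2.cvtColor(f,cv2.COLOR_RGB2GRAY))
cv2.imwrite('pics/c2.png',cv2.resize(g,None,fx=3.7,fy=3.7,interpolation=cv2.INTER_CUBIC))
for u,v in((263,122),(289,122),(291,241),(264,241)): print(plane(c,u,v,.063).round(4))
print(plane(load('t0'),105+175/4,158+147/4,.105))
```

```text
[0.5348 0.394  0.063 ]
[0.5673 0.3894 0.063 ]
[0.5493 0.2326 0.063 ]
[0.5125 0.2378 0.063 ]
[0.53527081 0.30955851 0.105     ]
```

View pics/c2.png

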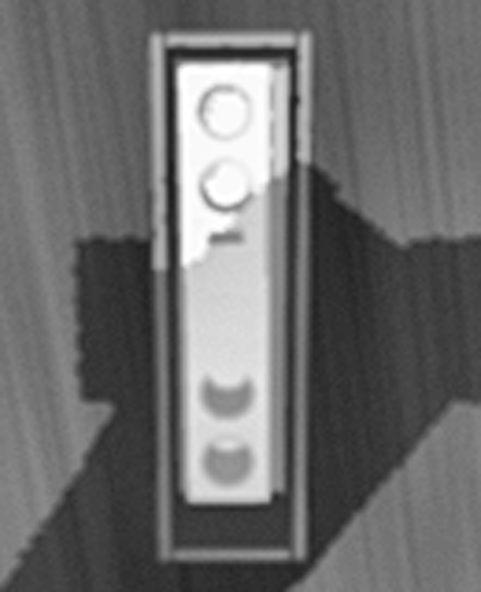

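Run:
```python
from h import *
c=load('w1');T=load('t0')
q=[plane(c,u,v,.063) for u,v in((263.1,121.8),(288,121.8),(288.5,240.7),(265,240.7))];m=np.mean(q,0);print(m,np.array(q).round(4))
a=tri((T,128.75,192.25),(c,275.8,134.7));b=tri((T,177.75,198.75),(c,276.6,230.1));print(a,b,(a[0]+b[0])/2)
d=q[0]+q[1]-q[2]-q[3];print('yaw',-np.arctan2(d[0],d[1]));d=a[0]-b[0];print(-np.arctan2(d[0],d[1]))
p,r,s=pose();print(local([*m[:2],.079]),r.as_euler('ZYX')[0])
```

```text
[0.54022527 0.3138893  0.063     ] [[0.535  0.3942 0.063 ]
 [0.5661 0.3898 0.063 ]
 [0.5459 0.2335 0.063 ]
 [0.5139 0.238  0.063 ]]
(array([0.54807445, 0.37653648, 0.05583775]), [np.float64(0.0005408004915396325), np.float64(0.0005408004915397493)]) (array([0.53136385, 0.25006494, 0.06011643]), [np.float64(0.000362130424634359), np.float64(0.00036213042463459924)]) [0.53971915 0.31330071 0.05797709]
yaw -0.13123104767644853
-0.13136842239863952
[ -1.83421569  -5.59928162 220.4246335 ] -0.14167953146264445
```

```bash
python3 -m crank '[0,-1,-5,50,0,0,-0.01, 0,-1,-5,100,0,0,-0.01, 0,-1,-5,150,0,0,-0.01, 0,-1,-5,190,0,0,-0.01, 0,-1,-5,210,0,0,-0.01]' | head -2
python3 -m crank '[0,0,0,9,0,0,0, 0,0,0,9,0,0,0]'|head -4
python3 -c "
from h import *
shot('side','s1');p,r,s=pose();print(p,r.as_euler('ZYX'),s['contact_force'],local([.5400,.3136,.079]))"
```

```text
time: 3.05
tool_pos: [0.5398, 0.3119, 0.0862]
time: 3.25
tool_pos: [0.5407, 0.3136, 0.0802]
tcp_rot: [0.0, 0.998, -0.066, -0.0]
contact_force: [-0.2, -0.5, 1.2]
[0.54121267 0.31428514 0.08135275] [-1.31134835e-01 -6.74757188e-04 -3.14133340e+00] [ 0.78061531 -0.01446886  0.73487014] [-1.11426055  0.8384358   2.35177656]
```

```bash
python3 -m crank '[0.7,-1,0,1,0,0,0, 0.8,-1,0,1,0,0,0, 0.9,-1,0,1,0,0,0, 1,-1,0,1,0,0,0, 1,-1,0,1,0,0,0]' 40
python3 -m crank '[1,0,0,0,0,0,0, 1,0,0,0,0,0,0, 1,0,0,0,0,0,0, 1,0,0,0,0,0,0]'
python3 -m crank '[1,0,0,-10,0,0,0, 1,0,0,-20,0,0,0, 1,0,0,-30,0,0,0, 1,0,0,-40,0,0,0, 1,0,0,-50,0,0,0]'
```

```text
time: 3.8
tool_pos: [0.5397, 0.315, 0.0798]
tcp_rot: [-0.0, 0.998, -0.065, 0.0]
contact_force: [1.0, -0.3, 0.4]
opening: 0.607
time: 4.2
tool_pos: [0.5396, 0.3149, 0.0795]
tcp_rot: [0.0, 0.998, -0.065, -0.0]
contact_force: [-0.2, -0.1, -0.1]
opening: 0.266
time: 4.7
tool_pos: [0.5397, 0.3149, 0.1307]
tcp_rot: [-0.0, 0.998, -0.065, 0.0]
contact_force: [-0.4, -0.4, -1.0]
opening: 0.121
```

The fingers closed during the lift, later than I intended, so the grip is probably high on the lug. Looking before mending it.

Run:
```python
from h import *
c=shot('side','s2');p,r,s=pose();print(p,s['contact_force'],s['opening'])
f=c['frame'][80:200,220:380];cv2.imwrite('pics/c3.png',cv2.resize(f,(800,600),interpolation=cv2.INTER_CUBIC)[:,:,::-1])
```

```text
[0.54030297 0.31549127 0.13224416] [ 1.0605406  -0.08538848  0.60930415] 0.11895824475915664
```

View pics/c3.png

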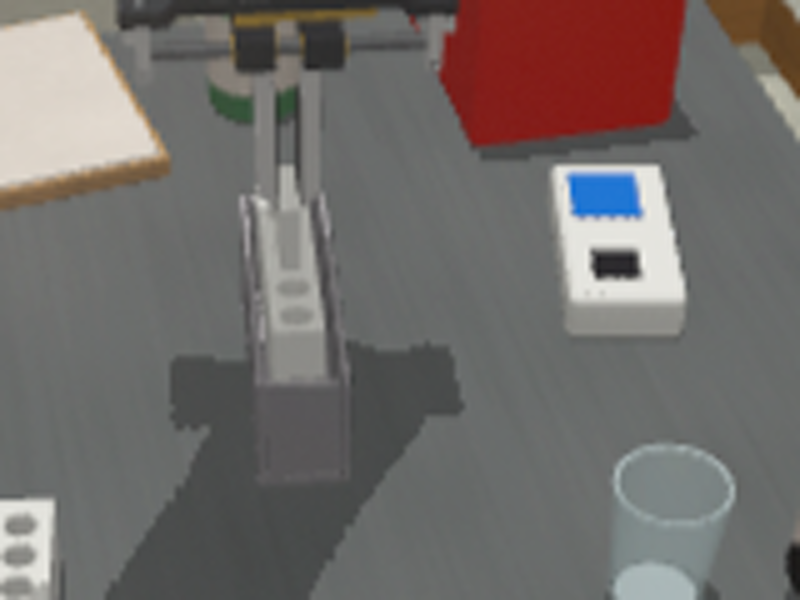

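The rack is upright and partly lifted, held only by the lug's top edge. I'll lower it back, feel for the floor and re-grip deeper.

```bash
for i in 1; do python3 -m crank '[1,0,0,5,0,0,0, 1,0,0,10,0,0,0, 1,0,0,15,0,0,0, 1,0,0,20,0,0,0, 1,0,0,20,0,0,0]' | grep -E 'pos|force'; done
python3 -m crank '[1,0,0,2,0,0,0, 1,0,0,3,0,0,0]' | grep -E 'pos|force'
python3 -m crank '[1,0,0,2,0,0,0, 1,0,0,3,0,0,0]' | grep -E 'pos|force'
```

```text
tool_pos: [0.539, 0.3146, 0.1082]
contact_force: [0.6, -0.0, -0.7]
tool_pos: [0.5396, 0.315, 0.1064]
contact_force: [-0.0, 0.7, -1.2]
tool_pos: [0.5396, 0.315, 0.1034]
contact_force: [0.1, 0.5, -1.0]
```

```bash
python3 -m crank '[1,0,0,1,0,0,0, 1,0,0,2,0,0,0]' | grep -E 'pos|force'
python3 -m crank '[1,0,0,1,0,0,0, 1,0,0,2,0,0,0]' | grep -E 'pos|force'
```

```text
tool_pos: [0.5396, 0.315, 0.1015]
contact_force: [0.6, 0.3, -1.3]
tool_pos: [0.5396, 0.3149, 0.0995]
contact_force: [0.3, -0.3, -2.1]
```

```bash
python3 -m crank '[1,0,0,1,0,0,0, 1,0,0,2,0,0,0]' | grep -E 'pos|force'
```

```text
tool_pos: [0.5396, 0.3149, 0.0974]
contact_force: [0.2, -1.1, -1.8]
```

```bash
python3 -m crank '[1,0,0,1,0,0,0, 1,0,0,2,0,0,0]' | grep -E 'pos|force'
```

```text
tool_pos: [0.5403, 0.315, 0.0966]
contact_force: [-4.3, -6.1, 26.2]
```

```bash
python3 -m crank '[1,0,0,1,0,0,0, 1,0,0,2,0,0,0]' | grep -E 'pos|force'
```

```text
tool_pos: [0.541, 0.3151, 0.0965]
contact_force: [-8.7, -12.6, 50.8]
```

```bash
python3 -m crank '[1,0,0,1,0,0,0, 1,0,0,2,0,0,0]' | grep -E 'pos|force'
```

```text
tool_pos: [0.5417, 0.316, 0.0957]
contact_force: [-9.8, -8.7, 55.8]
```

Floor felt at TCP z≈0.097, so the grip was about 8 mm deep. Relieving the press, re-opening, going down and re-gripping with enough wait.

```bash
python3 -m crank '[1,0,0,-3,0,0,0, 1,0,0,-5,0,0,0]' | grep -E 'pos|force'
python3 -m crank '[0.6,0,0,0,0,0,0, 0.6,0,0,0,0,0,0, 0.6,0,0,0,0,0,0, 0.6,0,0,0,0,0,0, 0.6,0,0,0,0,0,0]'| grep -E 'pos|force|open'
python3 -m crank '[0.6,0,0,5,0,0,0, 0.6,0,0,10,0,0,0, 0.6,0,0,15,0,0,0, 0.6,0,0,17,0,0,0, 0.6,0,0,17,0,0,0]'| grep -E 'pos|force|open'
```

```text
tool_pos: [0.5398, 0.315, 0.097]
contact_force: [0.2, -0.7, -1.9]
tool_pos: [0.5396, 0.3149, 0.0963]
contact_force: [-0.2, 1.4, 0.4]
opening: 0.398
tool_pos: [0.5394, 0.3149, 0.079]
contact_force: [0.6, 1.0, -0.7]
opening: 0.401
```

```bash
python3 -m crank '[1,0,0,0,0,0,0, 1,0,0,0,0,0,0, 1,0,0,0,0,0,0, 1,0,0,0,0,0,0, 1,0,0,0,0,0,0]' 50| grep -E 'time|pos|force|open'
python3 -m crank '[1,0,0,0,0,0,0, 1,0,0,0,0,0,0]'| grep -E 'pos|force|open'
python3 -m crank '[1,0,0,-10,0,0,0, 1,0,0,-30,0,0,0, 1,0,0,-60,0,0,0, 1,0,0,-95,0,0,0, 1,0,0,-125,0,0,0]'| grep -E 'pos|force|open'
python3 - <<'E'
from h import *
c=load('t0')
print(local([.489,-.024,.21]),pose()[0])
E
```

```text
time: 8.55
tool_pos: [0.5397, 0.315, 0.0796]
contact_force: [-1.1, -0.2, 1.2]
opening: 0.124
tool_pos: [0.5396, 0.315, 0.0796]
contact_force: [-0.5, -0.2, 1.0]
opening: 0.124
tool_pos: [0.5395, 0.3151, 0.2069]
contact_force: [0.9, -0.6, -0.4]
opening: 0.119
[ -6.22151614 342.82968341  -3.33241432] [0.5395275  0.31514507 0.20690199]
```

```bash
python3 -m crank '[1,0,10,0,0,0,0, 1,-1,30,0,0,0,0, 1,-1,55,0,0,0,0, 1,-2,85,0,0,0,0, 1,-2,115,0,0,0,0]'| grep -E 'pos|force|open'
python3 -m crank '[1,0,30,0,0,0,0, 1,-1,60,0,0,0,0, 1,-1,90,0,0,0,0, 1,-2,120,0,0,0,0, 1,-2,150,0,0,0,0]'| grep -E 'pos|force|open'
python3 -m crank '[1,0,28,0,0,0,0, 1,-1,50,0,0,0,0, 1,-2,68,0,0,0,0, 1,-2,78,0,0,0,0, 1,-2,78,0,0,0,0]'| grep -E 'pos|force|open'
python3 - <<'E'
from h import *
c=shot('side','s3');p,r,s=pose();print(p,r.as_euler('ZYX'))
f=c['frame'][130:310,180:420];cv2.imwrite('pics/c4.png',cv2.resize(f,(800,600),interpolation=cv2.INTER_CUBIC)[:,:,::-1])
E
```

```text
tool_pos: [0.5219, 0.1998, 0.2041]
contact_force: [1.2, -0.2, -2.5]
opening: 0.122
tool_pos: [0.5004, 0.0512, 0.2043]
contact_force: [0.5, -0.7, -1.9]
opening: 0.123
tool_pos: [0.4888, -0.0256, 0.2044]
contact_force: [-0.8, 0.5, -2.3]
opening: 0.12
[ 0.4890407  -0.02440701  0.20444434] [-1.30783595e-01  1.26896945e-04 -3.14148964e+00]
```

View pics/c4.png

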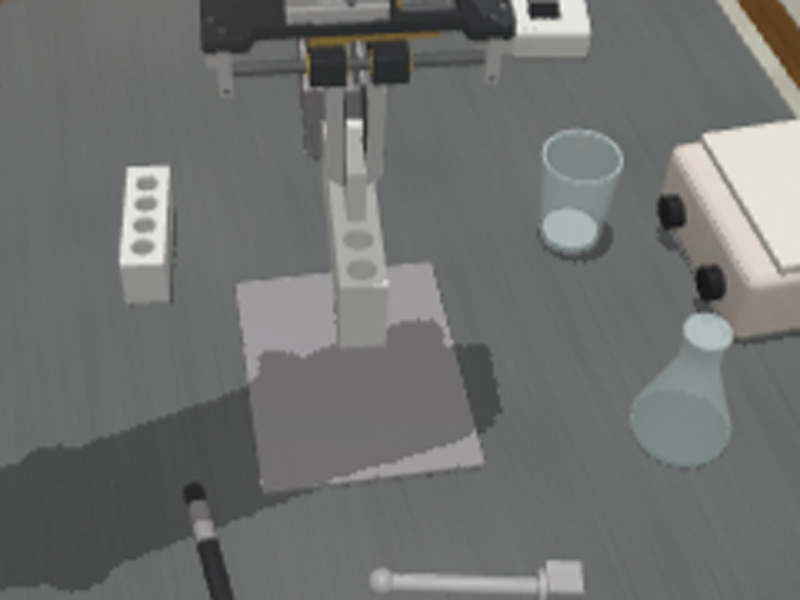

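The rack (near end at crop (360,310)) hangs upright over the mat in the gripper. Lowering it onto the mat.

```bash
python3 -m crank '[1,0,0,25,0,0,0, 1,0,0,55,0,0,0, 1,0,0,85,0,0,0, 1,0,0,107,0,0,0, 1,0,0,118,0,0,0]'| grep -E 'pos|force|open'
python3 -m crank '[1,0,0,1,0,0,0, 1,0,0,3,0,0,0, 1,0,0,3,0,0,0]'| grep -E 'pos|force|open'
```

```text
tool_pos: [0.4884, -0.023, 0.0848]
contact_force: [0.2, -0.6, -0.9]
opening: 0.123
tool_pos: [0.4898, -0.0242, 0.0843]
contact_force: [-0.1, 0.1, -1.4]
opening: 0.118
```

```bash
python3 -m crank '[1,0,0,1,0,0,0, 1,0,0,2,0,0,0, 1,0,0,2,0,0,0]'| grep -E 'pos|force|open'
```

```text
tool_pos: [0.4893, -0.0245, 0.0817]
contact_force: [-0.1, -0.7, -1.8]
opening: 0.12
```

```bash
python3 -m crank '[1,0,0,1,0,0,0, 1,0,0,1,0,0,0]'| grep -E 'pos|force|open'
```

```text
tool_pos: [0.4892, -0.0244, 0.0805]
contact_force: [0.2, -0.6, -1.1]
opening: 0.122
```

```bash
python3 -m crank '[1,0,0,0.5,0,0,0, 1,0,0,0.5,0,0,0]'| grep -E 'pos|force|open'
```

```text
tool_pos: [0.4895, -0.0244, 0.0805]
contact_force: [-2.9, -1.6, 9.5]
opening: 0.12
```

Contact. Releasing, then rising clear of the lug.

```bash
python3 -m crank '[0,0,0,0,0,0,0, 0,0,0,0,0,0,0, 0,0,0,0,0,0,0, 0,0,0,0,0,0,0, 0,0,0,0,0,0,0]'| grep -E 'pos|force|open'
python3 -m crank '[0,0,0,-10,0,0,0, 0,0,0,-45,0,0,0, 0,0,-20,-85,0,0,0, 0,0,-46,-100,0,0,0, 0,0,-46,-100,0,0,0]'| grep -E 'pos|force|open'
python3 -m crank '[0,0,0,-30,0,0,0, 0,0,-10,-70,0,0,0, 0,0,-10,-70,0,0,0]'| grep -E 'time|pos|force|open'
python3 - <<'E'
from h import *
c=shot('wrist','w2');shot('side','s4');shot('top','t4');p,r,s=pose();print(p,r.as_euler('ZYX'))
b=load('s4')['frame'][150:300,220:355]
im=np.hstack([cv2.resize(c['frame'],(480,360)),cv2.resize(b,(324,360),interpolation=cv2.INTER_CUBIC)])
cv2.imwrite('pics/c5.png',im[:,:800,::-1])
E
```

```text
tool_pos: [0.4892, -0.0244, 0.08]
contact_force: [-1.1, 0.1, -0.5]
opening: 0.516
tool_pos: [0.4968, 0.0244, 0.1834]
contact_force: [0.0, -1.6, 0.3]
opening: 0.939
time: 13.6
tool_pos: [0.4983, 0.0323, 0.2544]
contact_force: [0.7, 0.4, -0.3]
opening: 0.998
[0.49604285 0.03055137 0.24950611] [-1.30422867e-01  4.55760890e-04  3.14126333e+00]
```

View pics/c5.png

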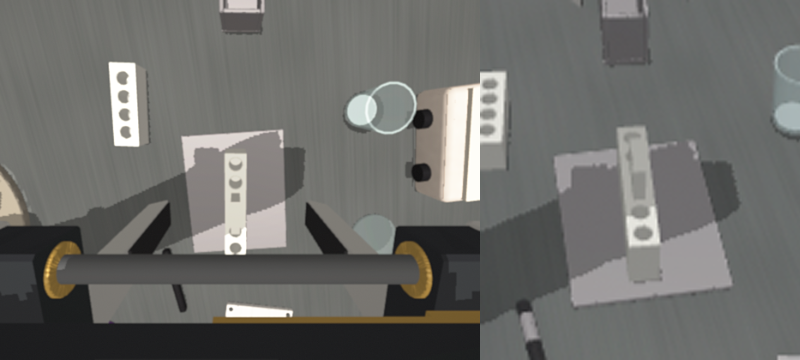

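The rack stands upright and free on the mat (wrist: (235,153–255) in the scaled view). I'll measure its end for the shoulder grasp.

```bash
python3 - <<'E'
from h import *
c=load('w2');f=c['frame'].astype(int)
# top (shoulder) outline of far end, near col 274
for v in (188,200,212): 
    row=f[v,245:305].mean(1);g=np.diff(row);print(v,245+np.argmax(g)+.5+0.5,245+np.argmin(g)+1, row.astype(int)[::3])
col=f[165:200,270:279].mean((1,2));print('far end row',165+np.argmax(np.diff(col))+1,col.astype(int)[::2])
E
python3 -c "
from h import *
c=load('w2')
import sys
# predicted corners for expected rack pose
y=-.131;Rz=R.from_euler('z',y).as_matrix()
for l in((-.015,.078,.058),(.015,.078,.058),(-.015,.05,.058),(.015,.05,.058)): print(proj(c,np.array([.489,-.0257,.006])+Rz@np.array(l)))"
```

```text
188 262.0 288 [132 131 131 132 131 132 220 215 210 220 220 221 188 221 194 131 132 133
 132 132]
200 262.0 288 [130 131 131 131 130 132 219 219 219 217 214 219 219 220 179 131 132 132
 131 132]
212 262.0 288 [129 129 129 129 130 128 218 204 134 141 148 135 146 220 178 130 130 131
 131 130]
far end row 179 [212 181 144 133 136 138 139 200 221 214 216 220 220 202 142 137 144 197]
[262.06728401 177.73744118]
[287.75670003 177.78316841]
[262.26527142 201.25416723]
[287.52384905 201.29047224]
```

```bash
python3 -c "
from h import *
print(pose()[0],local([.4951,.0201,.030]))"
```

```text
[0.49604285 0.03055137 0.24950611] [  0.52443613  10.41293875 219.50933087]
```

```bash
python3 -m crank '[0,0,11,40,0,0,0, 0,0,11,85,0,0,0, 0,0,11,130,0,0,0, 0,0,11,165,0,0,0, 0,0,11,190,0,0,0]'| grep -E 'pos|force|open'
python3 -m crank '[0,0,0,12,0,0,0, 0,0,0,24,0,0,0, 0,0,0,29,0,0,0, 0,0,0,30,0,0,0, 0.5,0,0,30,0,0,0]'| grep -E 'pos|force|open'
python3 -m crank '[1,0,0,0,0,0,0, 1,0,0,0,0,0,0, 1,0,0,0,0,0,0, 1,0,0,0,0,0,0, 1,0,0,0,0,0,0]' 60| grep -E 'pos|force|open'
python3 -m crank '[1,0,0,0,0,0,0, 1,0,0,0,0,0,0, 1,0,0,0,0,0,0, 1,0,0,0,0,0,0]'| grep -E 'time|pos|force|open'
```

```text
tool_pos: [0.4926, 0.0197, 0.0564]
contact_force: [1.0, -0.4, -0.0]
opening: 0.998
tool_pos: [0.4955, 0.0203, 0.0306]
contact_force: [0.5, -0.3, -0.2]
opening: 0.947
tool_pos: [0.4951, 0.0202, 0.0301]
contact_force: [-0.2, -0.3, -0.6]
opening: 0.527
time: 15.65
tool_pos: [0.495, 0.0203, 0.03]
contact_force: [-0.3, -0.1, -0.2]
opening: 0.317
```

```bash
python3 -m crank '[1,0,0,0,0,0,0, 1,0,0,-3,0,0,0, 1,0,0,-10,0,0,0, 1,0,0,-20,0,0,0, 1,0,0,-30,0,0,0]'| grep -E 'pos|force|open'
python3 -m crank '[1,0,0,-15,0,0,0.02, 1,0,0,-35,0,0,0.05, 1,0,0,-60,0,0,0.08, 1,0,0,-80,0,0,0.11, 1,0,0,-95,0,0,0.13]'| grep -E 'pos|force|open'
python3 - <<'E'
from h import *
S=load('s0');print('purple',plane(S,148,335,.17),plane(S,207,345,.18))
p,r,s=pose();print(p,r.as_euler('ZYX'),local([.4116,-.240,.155]))
c=shot('side','s5')
for v in range(0): pass
f=c['frame'][110:290,180:420];cv2.imwrite('pics/c6.png',cv2.resize(f,(800,600),interpolation=cv2.INTER_CUBIC)[:,:,::-1])
E
```

```text
tool_pos: [0.4951, 0.0203, 0.061]
contact_force: [-0.2, -0.4, -0.1]
opening: 0.316
tool_pos: [0.4954, 0.0204, 0.1575]
contact_force: [0.1, 0.8, -1.2]
opening: 0.313
purple [ 0.19499276 -0.29966261  0.17      ] [ 0.2897591  -0.34236525  0.18      ]
[0.49538956 0.02041473 0.15753157] [-2.62182076e-01 -1.84990951e-03 -3.14096448e+00] [-13.43430883 273.23432841   2.33508126]
```

View pics/c6.png

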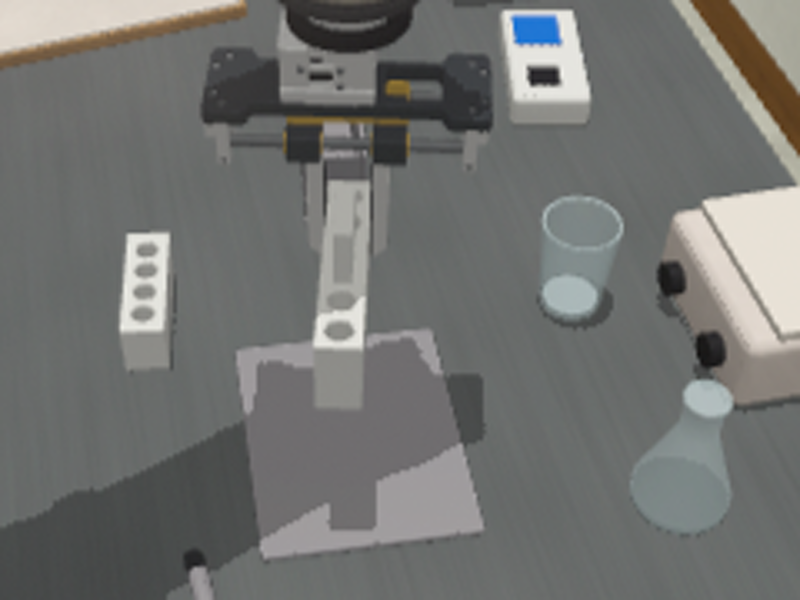

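The rack is held level at the +y shoulder with the lug eye free. Moving to in front of the peg.

```bash
python3 -m crank '[1,-5,8,0,0,0,0, 1,-10,24,0,0,0,0, 1,-15,46,0,0,0,0, 1,-15,70,0,0,0,0, 1,-15,95,0,0,0,0]'| grep -E 'pos|force|open'
python3 -m crank '[1,0,25,0,0,0,0, 1,0,50,0,0,0,0, 1,0,75,0,0,0,0, 1,0,100,0,0,0,0, 1,0,122,0,0,0,0]'| grep -E 'pos|force|open'
python3 -m crank '[1,0,20,0,0,0,0, 1,0,36,0,0,0,0, 1,0,48,0,0,0,0, 1,0,56,0,0,0,0, 1,0,56,0,0,0,0]'| grep -E 'pos|force|open'
python3 - <<'E'
from h import *
a=shot('side','s6')['frame'];b=shot('top','t6')['frame'];shot('wrist','w6')
p,r,s=pose();print(s['time'],p,r.as_euler('ZYX'),local([.4116,-.240,.117]))
im=np.hstack([cv2.resize(a[200:350,220:370],(400,400),interpolation=cv2.INTER_CUBIC),cv2.resize(b[170:270,335:435],(400,400),interpolation=cv2.INTER_CUBIC)])
cv2.imwrite('pics/c7.png',im[:,:,::-1])
E
```

```text
tool_pos: [0.4546, -0.0687, 0.1543]
contact_force: [0.9, -0.4, -1.1]
opening: 0.318
tool_pos: [0.423, -0.1868, 0.1543]
contact_force: [0.4, 0.1, -2.0]
opening: 0.314
tool_pos: [0.4097, -0.2403, 0.1547]
contact_force: [0.1, 0.6, -1.4]
opening: 0.314
18.35 [ 0.41047523 -0.23903567  0.15491196] [-2.59237462e-01  9.43724092e-05 -3.14130403e+00] [ 1.33796467  0.65472608 37.91164286]
```

View pics/c7.png

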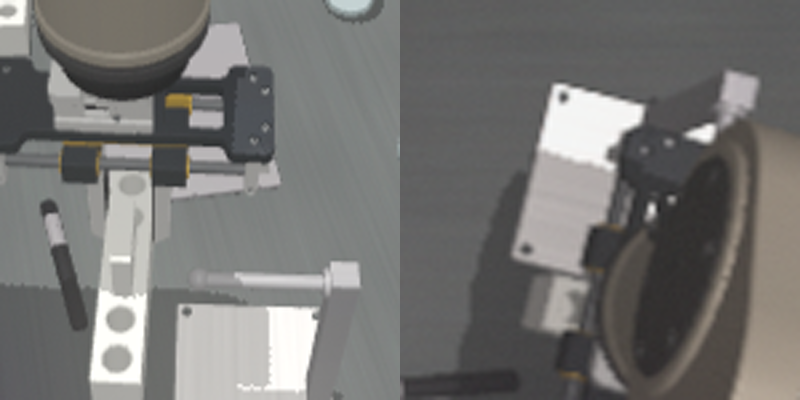

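Side crop: lug's near face top corners at (112,259) and (131,259), wells at (120,319) and (116,359), ball at (201,279). Rack stands in front of the ball and parallel; comparing with the predicted projections.

Run:
```python
from h import *
S=load('s6');Wc=load('w6');T0=load('t0')
p,r,s=pose();p=np.array([.4103,-.2397,.1547]);h=-.261
ax=np.array([np.cos(h),np.sin(h),0]);ay=np.array([-ax[1],ax[0],0]);ez=np.array([0,0,1.])
o=p-.047*ay-.024*ez
P=lambda x,y,z:o+x*ax+y*ay+z*ez
for n,q,m in(('lugL',(-.006,-.022,.1),(262,297.1)),('lugR',(.006,-.022,.1),(269.1,297.1)),('well',(0,-.0638,.058),(263.5,334.6)),('endL',(-.015,-.078,.058),(220+91/2.667,200+378/2.667)),('endR',(.015,-.078,.058),(220+146/2.667,200+380/2.667))):
    print(n,proj(S,P(*q)).round(1),m,proj(Wc,P(*q)).round(1))
b=tri((T0,408.8,233.8),(S,295.4,304.6));print('ball',b)
print('wrist well +y',proj(Wc,P(0,.0638,.058)),'ball',proj(Wc,b[0]), proj(Wc,P(.006,0,.079)))
d=b[0]-P(0,0,.079);print('eye->ball in rack axes mm',d@ax*1e3,d@ay*1e3,d[2]*1e3)
w=Wc['frame'];cv2.imwrite('pics/c8.png',cv2.resize(w[120:330,130:430],(800,560),interpolation=cv2.INTER_CUBIC)[:,:,::-1])
# peg axis: root at collar: post top centre
t=T0['frame']
```

```text
lugL [261.4 296.8] (262, 297.1) [262.  473.7]
lugR [268.9 297.1] (269.1, 297.1) [291.1 473.8]
well [263.9 333.5] (263.5, 334.6) [276.7 455. ]
endL [253.8 341.6] (254.12073490813648, 341.73228346456693) [250.9 474.4]
endR [272.7 342.4] (274.74315710536183, 342.4821897262842) [302.5 474.6]
ball (array([ 0.44393183, -0.29726638,  0.17161172]), [np.float64(0.0020428951218015787), np.float64(0.0020428951218015943)])
wrist well +y [277.09940786 242.67505077] ball [358.88183747 338.0527426 ] [289.78962282 389.09923167]
eye->ball in rack axes mm 47.34761800013768 0.061841659035676594 -38.08828349735421
```

Run:
```python
from h import *
t=load('t0')['frame'].mean(2).astype(int);s=load('s0')['frame'].mean(2).astype(int)
print(t[226:240,401:416]);print(s[297:312,287:304])
```

```text
[[241 241 241 242 242 242 219 154 154 177 174 194 233 242 242]
 [242 242 242 242 242 242 210 144 166 180 174 217 241 243 243]
 [242 243 243 243 242 235 190 143 176 182 170 223 243 244 244]
 [242 242 242 243 243 231 178 143 181 181 189 232 242 242 243]
 [242 243 243 242 243 219 150 143 175 174 196 235 243 243 243]
 [242 242 243 243 226 165 137 148 160 156 208 240 242 242 243]
 [242 242 243 235 187 132 147 159 162 155 189 233 242 242 243]
 [242 242 242 231 175 134 154 179 185 166 179 228 243 242 242]
 [242 242 242 239 193 129 149 169 174 163 190 232 242 243 243]
 [242 243 242 242 215 143 137 150 154 157 214 240 243 242 242]
 [242 242 242 242 237 214 167 149 164 207 236 242 242 243 243]
 [241 241 241 242 242 239 230 227 230 238 242 243 243 243 242]
 [242 242 242 242 242 242 242 241 242 243 242 242 243 243 243]
 [243 243 243 243 242 242 242 242 242 241 242 242 243 242 243]]
[[110 111 112 111 111 110 110 108 107 108 107 108 110 110 108 109 110]
 [109 110 112 112 111 111 110 109 107 108 108 107 110 110 108 108 109]
 [110 110 111 112 110 112 111 109 107 109 107 107 110 110 109 110 109]
 [110 110 111 113 111 114 126 138 134 114 109 108 108 111 110 109 109]
 [110 111 111 112 119 150 159 165 162 151 122 112 111 108 106 106 109]
 [110 110 111 112 146 163 171 177 171 164 150 158 157 139 156 157 157]
 [111 111 111 115 151 163 173 191 176 165 158 185 184 180 183 183 182]
 [112 111 111 116 148 161 169 183 173 161 160 183 183 184 184 183 184]
 [112 110 111 110 140 153 161 169 163 154 152 167 168 169 169 170 170]
 [112 111 110 110 124 140 147 152 149 142 134 143 143 145 146 147 146]
 [111 111 111 110 109 120 130 133 132 124 112 115 113 114 115 116 116]
 [110 113 111 111 110 110 110 111 110 108 109 108 109 109 109 111 109]
 [110 113 111 111 112 111 112 110 109 109 111 110 111 111 110 112 111]
 [111 112 111 111 111 113 114 113 112 111 111 110 111 111 110 113 111]
 [111 112 112 112 112 112 115 113 114 112 111 110 111 111 110 111 112]]
```

Run:
```python
from h import *
S=load('s0');T=load('t0');print(S['cx'],S['cy'])
b=tri((T,408.1,233.3),(S,294.0,303.6));print('ball',b,plane(T,408.1,233.3,.170),plane(S,294,303.6,.170))
# mean peg-axis direction in top view: post-top side root
h=-.261;ax=np.array([np.cos(h),np.sin(h),0]);ay=np.array([-ax[1],ax[0],0])
f=T['frame'].mean(2)
for v in range(200,230,5):
    row=243-f[v,400:430];print(v,[int(x) for x in 243-row])
p=np.array([.4103,-.2397,.1547]);e=p-.047*ay+[0,0,.055]
d=b[0]-e;print(d@ax*1e3,d@ay*1e3,d[2]*1e3)
```

```text
281.4188571773081 205.7770487958334
ball (array([ 0.44347549, -0.29530842,  0.17215125]), [np.float64(0.00048193825426597894), np.float64(0.00048193825426585713)]) [ 0.44307328 -0.29587688  0.17      ] [ 0.44428774 -0.29416433  0.17      ]
200 [89, 90, 89, 89, 88, 88, 87, 86, 87, 86, 84, 86, 93, 98, 115, 144, 174, 172, 132, 99, 98, 99, 98, 100, 99, 99, 98, 98, 98, 99]
205 [153, 201, 229, 237, 243, 242, 242, 242, 242, 241, 242, 241, 218, 154, 158, 178, 170, 212, 240, 226, 166, 122, 122, 211, 203, 109, 98, 99, 98, 99]
210 [222, 242, 242, 242, 242, 242, 242, 241, 241, 241, 241, 207, 142, 164, 177, 173, 214, 238, 242, 242, 242, 241, 241, 201, 104, 101, 99, 99, 99, 100]
215 [243, 243, 243, 243, 243, 242, 241, 241, 241, 239, 203, 140, 174, 180, 167, 219, 240, 241, 241, 241, 241, 241, 196, 99, 100, 100, 101, 98, 99, 99]
220 [241, 241, 241, 241, 242, 242, 242, 243, 236, 186, 138, 176, 181, 165, 220, 242, 242, 242, 242, 243, 234, 175, 101, 101, 101, 100, 100, 100, 99, 98]
225 [242, 242, 242, 243, 243, 243, 244, 232, 178, 146, 181, 182, 185, 230, 242, 242, 242, 242, 242, 224, 155, 102, 102, 102, 101, 100, 101, 99, 100, 101]
46.40149185413051 1.835735517967186 -37.54875007992023
```

The ball is now at (0.4435,-0.2953,≈0.171), consistent with the base geometry. Aligning and advancing in small steps while watching force.

```bash
python3 -m crank '[1,0,-1,8,0,0,0, 1,0,-2,20,0,0,0, 1,0,-2,32,0,0,0, 1,0,-2,38,0,0,0, 1,0,-2,38,0,0,0]'| grep -E 'pos|force|open'
python3 -m crank '[1,6,0,0,0,0,0, 1,14,0,0,0,0,0, 1,22,0,0,0,0,0, 1,28,0,0,0,0,0, 1,28,0,0,0,0,0]'| grep -E 'pos|force|open'
python3 - <<'E'
from h import *
T=load('t0')
a=plane(T,416.4,200,.17);b=plane(T,410.6,225,.17);print('peg yaw',np.arctan2(*(a-b)[[1,0]]))
p,r,s=pose();h=r.as_euler('ZYX')[0];ax=np.array([np.cos(h),np.sin(h),0]);ay=np.array([-ax[1],ax[0],0])
d=np.array([.4435,-.2953,.171])-(p-.047*ay+[0,0,.055]);print(h,d@ax*1e3,d@ay*1e3,d[2]*1e3,s['contact_force'])
S=shot('side','s7')['frame'];T7=shot('top','t7')['frame'];W7=shot('wrist','w7')['frame']
im=np.hstack([cv2.resize(S[240:340,240:340],(500,500),interpolation=cv2.INTER_CUBIC),cv2.resize(W7[:,:],(300,500))])
cv2.imwrite('pics/c9.png',im[:,:,::-1])
E
```

```text
tool_pos: [0.4102, -0.2373, 0.1157]
contact_force: [0.1, -0.5, -0.8]
opening: 0.317
tool_pos: [0.439, -0.2451, 0.1171]
contact_force: [-0.3, 0.6, -0.8]
opening: 0.313
peg yaw -0.24646537127536786
-0.25972545398646996 17.260430921718573 -0.3065481363117805 -1.0811526315925024 [-0.32877816  0.63020191 -0.78623482]
```

View pics/c9.png

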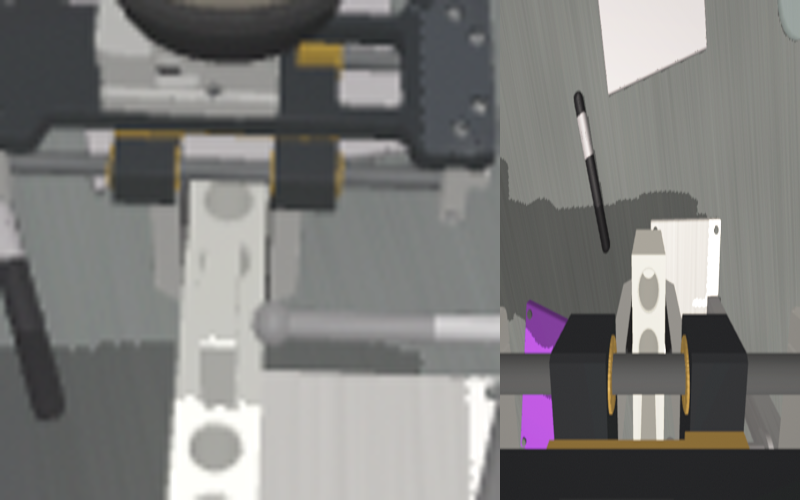

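The ball sits just off the lug face at eye level. Advancing in 3–4 mm steps.

```bash
python3 -m crank '[1,2,0,0,0,0,0, 1,4,0,0,0,0,0, 1,4,0,0,0,0,0]'| grep -E 'pos|force'
python3 -m crank '[1,1,0,0,0,0,0, 1,3,0,0,0,0,0, 1,3,0,0,0,0,0]'| grep -E 'pos|force'
```

```text
tool_pos: [0.442, -0.2461, 0.1171]
contact_force: [-0.1, 0.9, -1.3]
tool_pos: [0.4449, -0.2468, 0.117]
contact_force: [0.2, 0.2, -1.3]
```

```bash
python3 -m crank '[1,1,0,0,0,0,0, 1,3,0,0,0,0,0, 1,3,0,0,0,0,0]'| grep -E 'pos|force'
```

```text
tool_pos: [0.4478, -0.2476, 0.117]
contact_force: [0.2, -0.3, -1.0]
```

```bash
python3 -m crank '[1,1,0,0,0,0,0, 1,3,0,0,0,0,0, 1,3,0,0,0,0,0]'| grep -E 'pos|force'
```

```text
tool_pos: [0.4507, -0.2484, 0.117]
contact_force: [-1.1, -0.1, -2.0]
```

```bash
python3 -m crank '[1,2,0,0,0,0,0, 1,4,0,0,0,0,0, 1,4,0,0,0,0,0]'| grep -E 'pos|force'
```

```text
tool_pos: [0.4546, -0.2494, 0.117]
contact_force: [-0.0, 0.2, -0.8]
```

```bash
python3 -m crank '[1,2,0,0,0,0,0, 1,4,0,0,0,0,0, 1,4,0,0,0,0,0]'| grep -E 'pos|force'
```

```text
tool_pos: [0.4585, -0.2504, 0.117]
contact_force: [-0.3, -1.0, -0.8]
```

No contact through the ball. Continuing to about 40 mm behind the ball, then lowering onto the peg.

```bash
python3 -m crank '[1,4,0,0,0,0,0, 1,8,0,0,0,0,0, 1,13,0,0,0,0,0, 1,17,0,0,0,0,0, 1,18,0,0,0,0,0]'| grep -E 'pos|force'
python3 -m crank '[1,4,0,0,0,0,0, 1,8,0,0,0,0,0, 1,13,0,0,0,0,0, 1,17,0,0,0,0,0, 1,18,0,0,0,0,0]'| grep -E 'pos|force'
python3 -m crank '[1,0,0,1,0,0,0, 1,0,0,2,0,0,0, 1,0,0,2,0,0,0]'| grep -E 'pos|force'
```

```text
tool_pos: [0.4762, -0.2551, 0.1169]
contact_force: [0.6, -0.4, -1.2]
tool_pos: [0.4935, -0.2597, 0.117]
contact_force: [0.9, -0.2, -1.9]
tool_pos: [0.4927, -0.2596, 0.1148]
contact_force: [0.5, -0.5, -1.2]
```

```bash
python3 -m crank '[1,0,0,0.5,0,0,0, 1,0,0,1,0,0,0, 1,0,0,1,0,0,0]'| grep -E 'pos|force'
```

```text
tool_pos: [0.4929, -0.2597, 0.1139]
contact_force: [-0.4, -0.1, -0.5]
```

```bash
python3 -m crank '[1,0,0,1,0,0,0, 1,0,0,2,0,0,0, 1,0,0,2,0,0,0]'| grep -E 'pos|force'
```

```text
tool_pos: [0.4929, -0.2596, 0.1118]
contact_force: [-0.3, 0.6, -0.5]
```

```bash
python3 -m crank '[1,0,0,0.5,0,0,0, 1,0,0,1,0,0,0, 1,0,0,1,0,0,0]'| grep -E 'pos|force'
```

```text
tool_pos: [0.4929, -0.2596, 0.1109]
contact_force: [0.1, 0.6, -0.8]
```

```bash
python3 -m crank '[1,0,0,0.5,0,0,0, 1,0,0,0.5,0,0,0]'| grep -E 'pos|force'
```

```text
tool_pos: [0.493, -0.2597, 0.1104]
contact_force: [-0.4, 0.0, -2.2]
```

```bash
python3 -m crank '[1,0,0,0.5,0,0,0, 1,0,0,0.5,0,0,0]'| grep -E 'time|pos|force'
```

```text
time: 23.9
tool_pos: [0.493, -0.2597, 0.11]
contact_force: [-0.1, -0.1, -1.1]
```

```bash
python3 -m crank '[1,0,0,0.5,0,0,0, 1,0,0,0.5,0,0,0]'| grep -E 'pos|force'
```

```text
tool_pos: [0.4931, -0.2598, 0.1097]
contact_force: [-1.6, 0.3, 3.9]
```

Seated on the peg. Easing the grip to 3 N to let it settle, then opening.

```bash
python3 -m crank '[1,0,0,-0.2,0,0,0, 1,0,0,-0.2,0,0,0, 1,0,0,-0.2,0,0,0, 1,0,0,-0.2,0,0,0]' 3| grep -E 'pos|force|open'
python3 -m crank '[0.5,0,0,0,0,0,0, 0.5,0,0,0,0,0,0, 0.5,0,0,0,0,0,0, 0.5,0,0,0,0,0,0]'| grep -E 'pos|force|open'
python3 -m crank '[0.3,0,0,0,0,0,0, 0.3,0,0,0,0,0,0, 0.3,0,0,0,0,0,0, 0.3,0,0,0,0,0,0, 0.3,0,0,0,0,0,0]'| grep -E 'pos|force|open'
python3 - <<'E'
from h import *
a=shot('side','s8')['frame'];w=shot('wrist','w8')['frame']
im=np.hstack([cv2.resize(a[215:365,240:390],(400,400),interpolation=cv2.INTER_CUBIC),cv2.resize(w[150:420,100:460],(400,400))])
cv2.imwrite('pics/c10.png',im[:,:,::-1])
E
```

```text
tool_pos: [0.4931, -0.2597, 0.1097]
contact_force: [0.5, -0.5, 1.0]
opening: 0.32
tool_pos: [0.4929, -0.2596, 0.1097]
contact_force: [0.7, 0.2, -0.3]
opening: 0.501
tool_pos: [0.493, -0.2596, 0.1097]
contact_force: [-1.1, -0.1, 0.5]
opening: 0.701
```

```bash
python3 -m crank '[0.3,0,0,-8,0,0,0, 0.3,0,0,-20,0,0,0, 0.3,0,0,-40,0,0,0, 0.3,0,0,-65,0,0,0, 0.3,0,0,-95,0,0,0]'| grep -E 'pos|force|open'
python3 -m crank '[0.3,0,-40,-40,0,0,0, 0.3,0,-80,-75,0,0,0, 0.3,0,-120,-100,0,0,0, 0.3,0,-165,-110,0,0,0, 0.3,0,-210,-110,0,0,0]'| grep -E 'pos|force|open'
python3 -m crank '[0.3,0,-40,0,0,0,0, 0.3,0,-80,0,0,0,0, 0.3,0,-120,0,0,0,0, 0.3,0,-150,0,0,0,0, 0.3,0,-150,0,0,0,0]'| grep -E 'time|pos|force|open'
python3 - <<'E'
from h import *
a=shot('side','s9')['frame'];b=shot('top','t9')['frame']
im=np.hstack([cv2.resize(a[225:365,250:390],(400,400),interpolation=cv2.INTER_CUBIC),cv2.resize(b[170:270,345:445],(400,400),interpolation=cv2.INTER_CUBIC)])
im=np.vstack([im,cv2.resize(np.hstack([a,b]),(800,200+100))])[:600]
cv2.imwrite('pics/c11.png',np.ascontiguousarray(im)[:,:,::-1])
E
python3 -m crank '[0.3,0,0,0,0,0,0, 0.3,0,0,0,0,0,0, 0.3,0,0,0,0,0,0, 0.3,0,0,0,0,0,0, 0.3,0,0,0,0,0,0]'| grep -E 'time'
python3 - <<'E'
from h import *
a=shot('side','s10')['frame'];d=np.abs(a.astype(int)-load('s9')['frame'])[225:400,230:400].max(2);print('motion',d.max(),(d>15).sum())
E
```

```text
tool_pos: [0.4927, -0.2595, 0.2063]
contact_force: [-0.1, -0.5, 0.9]
opening: 0.703
tool_pos: [0.5479, -0.0549, 0.3184]
contact_force: [1.3, -0.6, 0.1]
opening: 0.7
time: 27.0
tool_pos: [0.5854, 0.0931, 0.3158]
contact_force: [-0.2, 0.1, -0.3]
opening: 0.697
time: 27.6
motion 47 138
```

View pics/c11.png

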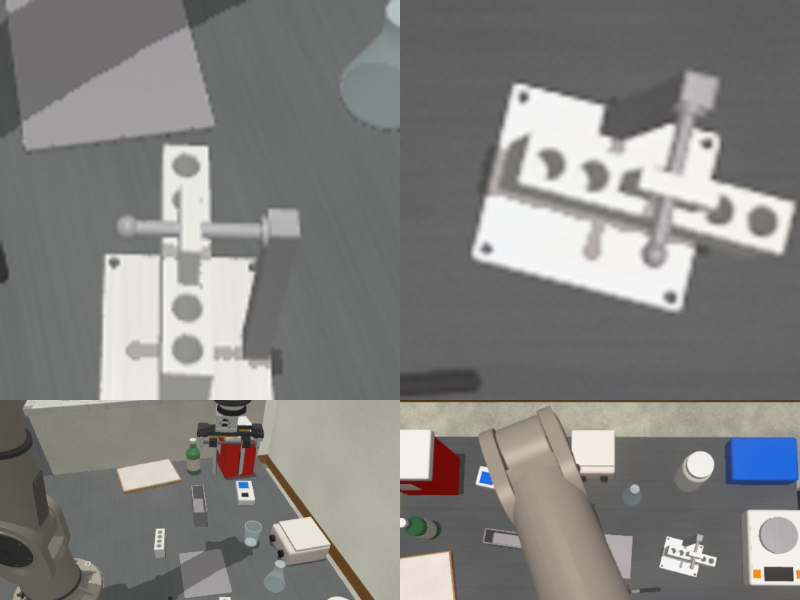

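The rack hangs by its eye on the steel peg, between ball and post, and everything else is in place. It is still swaying slightly, so I'll wait for it to settle.

```bash
for k in 1 2 3 4 5 6; do python3 -m crank '[0.3,0,0,0,0,0,0, 0.3,0,0,0,0,0,0, 0.3,0,0,0,0,0,0, 0.3,0,0,0,0,0,0, 0.3,0,0,0,0,0,0]'>/dev/null; done
python3 - <<'E'
from h import *
a=shot('side','s11')['frame'];prev=a.astype(int)
for i in range(8):
    c=cams.camera('side')['frame'].astype(int)
    d=np.abs(c-prev)[225:400,230:400].max(2);print(d.max(),(d>15).sum(),end='; ');
d=np.abs(load('s10')['frame'].astype(int)-prev)[225:400,230:400].max(2);print('\nvs s10',d.max(),(d>15).sum(),ctrl.get_state()['time'])
E
```

```text
3 0; 3 0; 3 0; 3 0; 3 0; 3 0; 3 0; 3 0; 
vs s10 33 9 31.1
```

Run:
```python
from h import *
T=load('t9');S=load('s9')
# end wells: top crop x4 from (345,170); side crop x(400/140) from (250,225)
k=140/400
print(tri((T,345+762/4-.5,170+222/4-.5),(S,250+187*k-.5,225+349*k-.5)),tri((T,345+549/4-.5,170+164/4-.5),(S,250+186*k-.5,225+165*k-.5)))
workorder.close_job()
```

```text
(array([ 0.4387221 , -0.45966512,  0.36347376]), [np.float64(0.013648542505857083), np.float64(0.013648542505857121)]) (array([ 0.46412323, -0.37143578,  0.35304078]), [np.float64(0.014493599397699827), np.float64(0.014493599397699909)])
the job is handed in; nothing more can be done
```

Run:
```python
from h import *
T=load('t9');S=load('s9');k=140/400
print(tri((T,345+362/4-.5,170+222/4-.5),(S,250+187*k-.5,225+349*k-.5)),tri((T,345+149/4-.5,170+164/4-.5),(S,250+186*k-.5,225+165*k-.5)))
```

```text
(array([ 0.46373316, -0.36601631,  0.14343911]), [np.float64(0.00030611811787117406), np.float64(0.00030611811787124756)]) (array([ 0.49661061, -0.2440524 ,  0.14439802]), [np.float64(0.00037723825588398), np.float64(0.0003772382558840492)])
```

The white rack is hanging by its eye on the steel peg, about 40 mm behind the ball, and I have handed the job in. The robot's clock read about 31 s, inside the 64 s limit.

I lifted the rack out of the trough by its lug, stood it on the mat and let go. I then took it by the +y shoulder, passed the eye over the ball without any contact force, lowered it onto the peg, released it and backed away.

**Last checks**
- **Still:** the last eight side pictures (about 0.4 s) showed no change, after a slight sway just after release.
- **Level:** the two end wells measure 143.4 mm and 144.4 mm high, against an expected 144 mm.
- **Bystanders:** those visible in the final pictures looked in place. I judged this by eye and did not measure it.

**What went wrong or disagreed**
- **First lift:** I started lifting before the fingers had closed, so they caught only the top 8 mm or so of the lug. I lowered the rack straight back and gripped it again deeper.
- **Pressing while lowering:** I overshot a few millimetres, and the wrist force reached about 56 N with the rack pressed on the trough floor. That is below the 120 N limit.
- **Ball height:** it measured 172 mm from two views, against 170 mm in the text.
- **Level check:** my first attempt gave a nonsense result because I read the crop at the wrong offset. I redid it from the saved pictures after handing in, and the level figures above are from that second run.

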